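# Set and lock the pressure regulator of a calibration-gas set

### The job

The regulator is shut and locked. Pull its knob straight up to unlock it, turn it clockwise until the gauge's needle stands at the set pointer (as near as the lock notches allow, within 7 degrees or so), then push the knob all the way back down so that its lugs lock between the collar's teeth, and let go. Do not force it: if the lugs sit on top of the teeth, ease the knob round until it drops in; leave the other things on the bench alone.

Things in the scene. Friction and masses are not known exactly. Their poses are not given: they have to be found in the camera images.
- regulator: calibration-gas set, fixed to the bench: grey base 190 x 200 mm, a lying grey gas cylinder at its back (valve knob up to 76 mm high), in front of it a 54 mm regulator block with upright bonnet, toothed steel collar and black knob. Origin on the bench below the knob's axis; x from the knob to the gas cylinder, z up. With its gauge it reaches 123 mm from the axis towards -x
- knob_grip (a point): point on the upright axis of the black knob, 15 mm below its flat top: grip here. The head is round, 40 mm in diameter, 42 mm high (99 to 141 mm above the bench while locked), so any yaw will do; keep the fingertips above the lugs and the collar's teeth, 28 mm below this point while locked. The point rises and turns with the knob
- knob_lift (a joint): how far the knob is pulled up, m: 0 fully home (locked), 0.010 upper stop. About 7 N of friction; it stays where it is left. Below 0.006 its two lugs stand between the collar's teeth and it turns only by its play; above 0.007 it turns freely. With the lugs on top of teeth it stops at 0.006 and must not be forced down
- stem: the stem on which the knob slides, and which turns with it; the knob below its head has two opposite steel lugs 3 mm wide, 6.5 mm high. Origin on the knob's axis at bench level; yaw falls as it turns clockwise seen from above, which raises the pressure. Turning takes 0.15 to 0.25 N m; it stays where it is left; 2.6 rad at most from the shut position (the start)
- collar_top (a point): centre of the toothed steel collar, level with the tops of its teeth, 97 mm above the bench; outer radius 31.5 mm. Notches are wide at shut; beyond, a narrow one every 24 degrees with 2 degrees of play either way. The collar is clamped at an angle that is not measured: feel for a notch, pressing lightly and turning in small steps. More than 25 N between lugs and teeth spoils them
- dial (a point): centre of the gauge's white dial, 80 mm across its rim, which looks up and towards the regulator's -x; x points to 12 o'clock, z out of the dial. Its rim reaches 92 mm above the bench
- needle (a joint): gauge reading: long black needle, rad, clockwise on the dial from the zero mark (lower left, 135 degrees before 12 o'clock). It follows the knob: 0.4 rad for each rad the knob turns clockwise
- set_pointer (a joint): where the short dark triangular set pointer stands at the edge of the same dial, rad from the same zero in the same sense (0.31 to 0.94). It is behind the glass and stays there. Locked, the needle can stop every 9.6 degrees, so some notch lies within about 6 degrees of the pointer
- needle_tip (a point): tip of the long black needle, 26.5 mm from the dial's centre; x points out along the needle, z out of the dial
- set_pointer_tip (a point): inner tip of the triangular set pointer, 24 mm from the dial's centre; x points outwards from the dial's centre, z out of the dial
- sample_vial: bystander: small white capped vial, 28 mm across and 55 mm high, origin under its centre; it stands to the right of the set
- bench_timer: bystander: flat digital timer 68 x 68 x 19 mm, origin under its centre, in front of the moisture balance
- lab_spatula: bystander: lab spatula lying flat, 170 mm long and 13 mm wide, origin under its centre; to the right of the set
- wipes: bystander: soft-edged pack of wipes, 58 x 105 x 52 mm, origin under its centre, at the left front

How it is judged (in metres and radians):
On the way, in this order (a step that is already met when the one before it is completed fails the run):
1. the knob is pulled up, clear of the collar's teeth (value of joint knob_lift above 0.0065 m), for 0.1 s.
2. with the knob up, it is turned until the needle is near the set pointer (within 11 degrees) (value of joint knob_lift above 0.0045 m and angle between the x axis of needle_tip and the x axis of set_pointer_tip, either way round below 0.2 rad), for 0.1 s.
At the end, for the whole second after the job is handed in: the knob is fully home (within 1.5 mm), locked between narrow teeth and at rest, with the needle within 0.135 rad (7.7 degrees) of the set pointer (value of joint knob_lift below 0.0015 m and angle between the x axis of needle_tip and the x axis of set_pointer_tip, either way round below 0.135 rad and angular speed of stem below 0.1 rad/s); the robot touches nothing.
It fails at once if the lugs are forced against the collar's teeth with more than 25 N (contact force between stem and regulator above 25 N).
It fails at once if a bystander is pushed more than 20 mm or tipped (distance of any of sample_vial, lab_spatula, bench_timer, wipes from where it was at the start of the episode above 0.02 m or angle between sample_vial's own z axis and vertical above 0.5 rad).
It also fails if it takes over 58 s, if anything falls off the work surface, if the arm or the gripper's body presses on something with over 40 N, if the wrist force passes 120 N, or if a joint passes its speed limit or range.

### The arm

A 6-joint arm with a two-finger parallel gripper is mounted at the origin on a cart in front of the work surface, level with it; the furniture and walls round the work are solid. World frame = base frame: x ahead of the robot, y to its left, z up, the work surface at z = 0. Lengths are in mm, angles in rad, forces in N, time in s.
With the tool pointing down it reaches from about 350 to 725 mm from the base axis. Payload 6 kg.
Tool frame: the origin (TCP) lies midway between the tips of the shut fingers; the grasp point (between the pads) lies 19 mm behind it; z points along the fingers, y is the line along which they close (so a half turn about z gives the same grasp; the last joint's range is limited). The gripper opens to 85 mm and grips with 20 to 120 N. Pads are 22 mm wide; open, the fingers measure 114 mm over their backs; the gripper's body (76 mm by 85 mm) begins 54 mm behind the grasp point. The pads swing forward as they close: fully open they stand 13 mm farther back than shut.
Start: joints at [1.664, 0.04, 0.085, 0, -1.615, -0.334], TCP at [143.062, 582.672, 231.261] pointing down, gripper open.
Joint ranges: [-2.56, 2.56], [-1.29, 2.01], [-1.08, 1.49], [-3.29, 1.98], [-2.81, -0.18], [-2.99, 2.99]. Speed limits (rad/s): [2.57, 2.57, 3.01, 3.14, 3.14, 3.14].

### API

Orientations are given as a unit quaternion [w, x, y, z].
In Python, from rig import observe, cams, sign_off gives the robot as it stands.
- The arm moves only by the tool step_arm, never from a script. Its argument "targets" is text: rows parted by semicolons, each of 6 numbers parted by spaces: the shift along the tool's x, y, z in cm, then the turn, a rotation vector about the tool's x, y, z in degrees. In form: tx ty tz wx wy wz; .... A call has 1 to 10 rows; each row is the pose to reach, as a shift and turn from the pose commanded when the call began, along the tool's axes at that moment; what a row does not reach only later rows make up. A row lasts 1/10 s, in which the tool goes at most 50 mm and 8.59 degrees, less where a joint would pass 70% of its speed; a pose out of reach is approached as far as the arm can. A call with a gripper value outside its range is refused whole. "gripper" is the opening, from 0 (shut) to 1 (fully open), set as the call begins (left out, the last holds). The fingers move at their own pace and stop on an object; "grip_force" is the grip in N (left out, the last holds). Time passes only in rows, so rows that repeat a pose let the fingers close. It gives the time, the measured TCP pose, the force, the opening and the grip force at its end, in the units of the state.
- observe(): the state, without advancing time (a new reading comes with each control period).
- cams.camera(name): name is "scene" or "side" or "wrist"; returns (picture, depth): 400x640x3 uint8, blue, green, red; 400x640 float32, mm along the optical axis (not along the pixel's ray), 0 where there is no reading.
- cams.camera_model(name): a dict with "K" (3x3 intrinsics, pixels), "k1" (the pictures are not rectified: a ray, as slopes to the right and down, at radius r is drawn at 1 + k1 r^2 times it, then the intrinsics apply), "pose" (4x4, takes a point from camera to world coordinates). Camera axes: x right, y down, z forward; pixel columns grow to the right and rows downward; lengths in mm; the calibration is good to about 2 mm. A picture is of the moment at which its call begins: read the wrist's pose just before it. camera_model takes no time and is no camera call; for the wrist camera it gives the pose at the moment of the call.
- sign_off(): hands the job in; it is judged then, once.
The state is a dict: "t": time; "qpos": joint angles; "qd": joint speeds; "joint_efforts": joint torques, N m; "ee_pos": TCP position; "ee_rot": TCP orientation; "ft_force": force on the tool from outside, world axes, zero at the start; "moment": the same for the moment, N m; "finger_gap": opening from 0.0 (shut) to 1.0 (fully open); "grasp_force": force on a finger pad.
Only numpy, scipy, OpenCV 4.12 (cv2) and the standard library are available. Lean on these libraries where they do the work, as an engineer would, in place of code of your own. Each camera call takes 0.05 s, during which the arm holds its last target. There are 200 camera calls.

## Working session

There is one attempt and no reset: what is moved stays moved. The work goes in short steps, Python scripts to look and compute and a tool call to move; the robot and the scene stay as the last step left them, time stands still between calls to the robot, and variables do not carry over. Pictures are saved under pics/ and viewed, at most 10 in all, crops included, and the job is handed in when it is done.

Besides the shell and the picture viewer there is one more tool, called after ">>>" as name(argument=value, ...), one argument or row to a line, values as JSON. step_arm: Moves the arm, as the interface text tells. Its arguments: {"type":"object","properties":{"targets":{"type":"string"},"gripper":{"type":"number"},"grip_force":{"type":"number"}},"required":["targets"]}

```bash
ls; mkdir -p pics; python3 - <<'E'
from rig import observe,cams
import cv2,numpy as np
print(observe())
for n in("scene","side","wrist"):
    m=cams.camera_model(n);p,d=cams.camera(n)
    cv2.imwrite(f"pics/{n}0.png",p);np.savez(f"{n}0.npz",p=p,d=d,**{k:m[k] for k in("K","k1","pose")})
    print(n,m)
a=[cv2.imread(f"pics/{n}0.png") for n in("scene","side")]
E
```

```text
pics
{'t': 0.0, 'qpos': array([ 1.66369793e+00,  4.08435119e-02,  8.37960799e-02, -4.91842767e-04,
       -1.61548414e+00, -3.33679210e-01]), 'qd': array([-0.00063069, -0.00095586,  0.00127399,  0.0004119 ,  0.00026642,
       -0.00183009]), 'joint_efforts': array([-1.51698491e-04, -3.68196130e+01,  3.47409797e+01,  6.93200648e+00,
       -5.29099212e-03,  8.58571923e-06]), 'ee_pos': array([142.91849498, 582.39226787, 230.24726146]), 'ee_rot': array([ 8.99965450e-04,  9.92762906e-01, -1.20087462e-01, -5.64628920e-05]), 'ft_force': array([-0.65806564, -0.0796585 ,  0.30025815]), 'moment': array([-0.00381673, -0.05977197,  0.03309669]), 'grasp_force': 0.0, 'finger_gap': 0.9986034605018429}
scene {'K': array([[389.80872924,   0.        , 321.71494149],
       [  0.        , 389.80872924, 200.7291671 ],
       [  0.        ,   0.        ,   1.        ]]), 'k1': -0.040155056512035534, 'pose': array([[ 7.35683360e-01, -3.50049741e-01,  5.79857890e-01,
        -1.83820178e+02],
       [-6.77156237e-01, -3.99259248e-01,  6.18103134e-01,
        -8.09882354e+02],
       [ 1.51467836e-02, -8.4
[... 531 characters left out ...]
939e-02, -9.06998106e-01, -4.20845519e-01,
         6.91557872e+02],
       [ 0.00000000e+00,  0.00000000e+00,  0.00000000e+00,
         1.00000000e+00]])}
wrist {'K': array([[338.33742551,   0.        , 322.24247695],
       [  0.        , 338.33742551, 197.80547504],
       [  0.        ,   0.        ,   1.        ]]), 'k1': -0.07286576579238786, 'pose': array([[-2.39807482e-01, -9.26766020e-01, -2.89131659e-01,
         2.16205283e+02],
       [-9.70818326e-01,  2.29549840e-01,  6.94164949e-02,
         5.64141260e+02],
       [ 2.03727737e-03,  2.97340908e-01, -9.54769204e-01,
         3.73037201e+02],
       [ 0.00000000e+00,  0.00000000e+00,  0.00000000e+00,
         1.00000000e+00]])}
```

View pics/scene0.png

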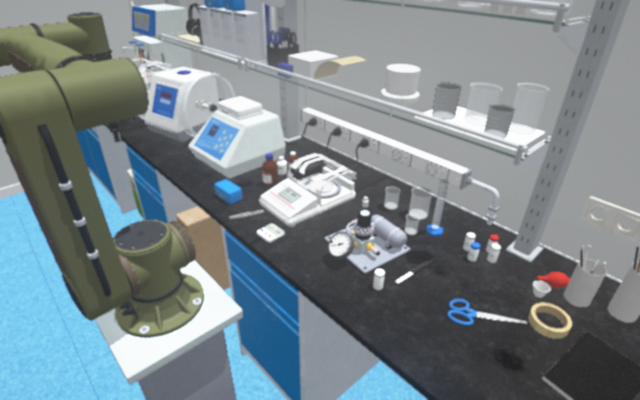

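View pics/side0.png

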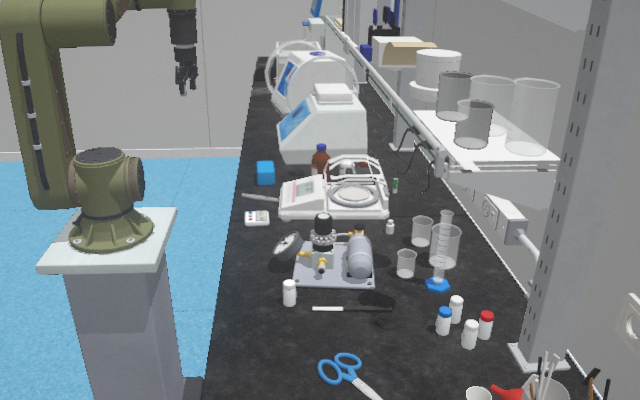

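The knob is at about (364,217) in the scene view and (322,223) in the side view. The dial is at (340,245) in the scene view.

```bash
cat > h.py <<'E'
import numpy as np,cv2
def ray(m,u,v):
    K=m["K"];D=np.array([float(m["k1"]),0,0,0,0])
    # pixel->slopes, inverse distortion
    s=cv2.undistortPoints(np.array([[[u,v]]],float),K,D)[0,0]
    P=m["pose"];return P[:3,3],P[:3,:3]@np.array([s[0],s[1],1.])
def onz(m,u,v,z):
    o,d=ray(m,u,v);return o+d*(z-o[2])/d[2]
def pt(m,u,v,d):
    o,r=ray(m,u,v);return o+r*d
def proj(m,X):
    P=m["pose"];c=P[:3,:3].T@(np.asarray(X,float)-P[:3,3])
    D=np.array([float(m["k1"]),0,0,0,0])
    return cv2.projectPoints(c.reshape(1,1,3),np.zeros(3),np.zeros(3),m["K"],D)[0][0,0]
E
python3 - <<'E'
from h import *
S={n:np.load(n+"0.npz") for n in("scene","side")}
for n,b in(("scene",(350,200,380,235)),("side",(308,205,338,240))):
    m=S[n];x0,y0,x1,y1=b
    g=m["p"][y0:y1,x0:x1].max(2)<60
    k,l,st,c=cv2.connectedComponentsWithStats(g.astype(np.uint8))
    for i in range(1,k):
        if st[i,4]>30:
            u,v=c[i]+[x0,y0];s=st[i];print(n,st[i],u,v, onz(m,u,v,125),pt(m,u,v,m["d"][int(v),int(u)]))
            uu=x0+s[0]+(s[2]-1)/2; print(" top",onz(m,uu,y0+s[1]+3,141))
a=[cv2.resize(S["scene"]["p"][200:280,310:420],None,fx=6,fy=6,interpolation=cv2.INTER_CUBIC)[:480],]
b=cv2.resize(S["side"]["p"][200:300,260:390],None,fx=4,fy=4,interpolation=cv2.INTER_CUBIC)
cv2.imwrite("pics/crop1.png",a[0])
E
```

```text
side [  7  16  17  14 130] 321.75384615384615 227.66153846153847 [ 555.01306451 -227.88429125  125.        ] [ 555.7197451  -220.22541069  120.82405991]
 top [ 556.52554351 -240.21351391  141.        ]
```

View pics/crop1.png

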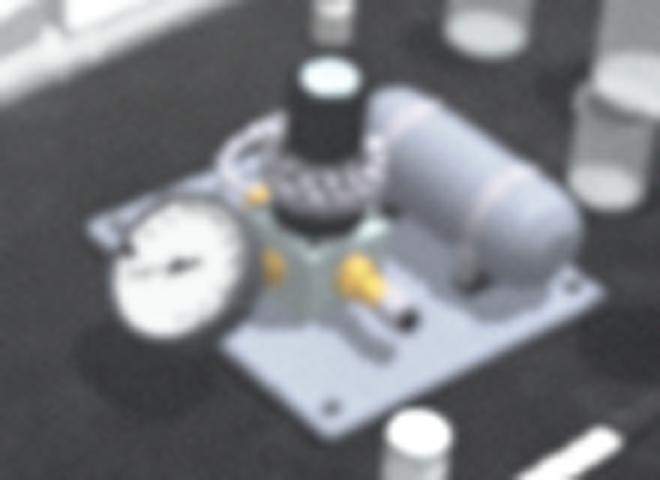

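The crop shows the knob's top at scene (365,213), the dial centre at (340,244), and the needle pointing left.

```bash
python3 - <<'E'
from h import *
m=np.load("scene0.npz");s=np.load("side0.npz")
k=onz(m,365,213,141);print("knob",k, proj(s,k))
print("dial",onz(m,340.,244.3,65),proj(s,onz(m,340.,244.3,65)))
print(onz(s,323,215.5,141))
w=np.load("wrist0.npz")
from scipy.spatial.transform import Rotation as R
q=[8.99965450e-04,9.92762906e-01,-1.20087462e-01,-5.64628920e-05]
T=R.from_quat(q,scalar_first=True).as_matrix();print(T)
print("cam in tool",T.T@(w["pose"][:3,3]-[142.9,582.4,230.2]),T.T@w["pose"][:3,:3])
E
```

```text
knob [ 558.78660213 -204.56405669  141.        ] [322.66710091 216.70159241]
dial [ 470.19865012 -194.0318998    65.        ] [284.60397531 243.90947826]
[ 560.06974158 -198.54974683  141.        ]
[[ 9.71157997e-01 -2.38436654e-01 -3.28257663e-04]
 [-2.38436857e-01 -9.71156383e-01 -1.77334366e-03]
 [ 1.04040604e-04  1.80046560e-03 -9.99998374e-01]]
cam in tool [  75.55942905    0.51059888 -142.82865281] [[-1.41187083e-03 -9.54738438e-01 -2.97443309e-01]
 [ 9.99998975e-01 -1.41845122e-03 -1.93715816e-04]
 [-2.36960890e-04 -2.97443277e-01  9.54739462e-01]]
```

>>> step_arm(
  targets="0 0 -4 0 0 0; 0.5 0.5 -8 0 0 4; 3.5 4 -10 0 0 12; 6.5 7.5 -10 0 0 20; 9.5 11 -10 0 0 28; 12.5 14.5 -10 0 0 36; 15.5 18 -10 0 0 44; 18.5 21.5 -10 0 0 52; 21.5 25 -10 0 0 60; 24 28 -10 0 0 68",
  gripper=1,
)

```text
t: 1.15
ee_pos: [309.8, 251.5, 331.5]
ee_rot: [-0.0, 0.754, -0.657, -0.0]
ft_force: [0.5, 0.1, 0.2]
finger_gap: 1.003
grasp_force: 0.0
```

```bash
cat > go.py <<'E'
# shift in tool axes (cm) and yaw (deg) to a wanted world TCP pose: x y z yaw(tool x axis, deg)
import sys,numpy as np
from rig import observe
from scipy.spatial.transform import Rotation as R
def st():
    s=observe();T=R.from_quat(s["ee_rot"],scalar_first=True).as_matrix()
    yaw=np.degrees(np.arctan2(T[1,0],T[0,0]));return s,T,yaw
if __name__=="__main__":
    s,T,yaw=st();a=list(map(float,sys.argv[1:]))
    print("t",s["t"],"p",s["ee_pos"].round(1),"yaw",yaw.round(2),"tilt",T[:,2].round(4),"q",s["qpos"].round(2),"F",s["ft_force"].round(1),"M",s["moment"].round(2))
    if a: print("shift cm",(T.T@(np.array(a[:3])-s["ee_pos"])/10).round(2),"wz",(yaw-a[3]).round(2))
E
python3 go.py 545 -203 210 -179
```

```text
t 1.15 p [309.8 251.5 331.5] yaw -82.12 tilt [ 5.e-04  8.e-04 -1.e+00] q [ 1.2  -0.46 -0.16  0.   -1.88 -1.06] F [0.5 0.1 0.2] M [ 0.04 -0.05 -0.03]
shift cm [ 48.25 -17.06  12.13] wz 96.88
```

>>> step_arm(
  targets="4.5 -1.5 0 0 0 8; 9 -3 0 0 0 16; 13.5 -4.8 0 0 0 24; 18 -6.4 0 0 0 32; 22.5 -8 0 0 0 40; 27 -9.6 0 0 0 48; 31.5 -11.2 0 0 0 56; 36 -12.8 0 0 0 64; 40.5 -14.4 0 0 0 72; 45 -16 0 0 0 80",
)

```text
t: 2.15
ee_pos: [532.4, -171.2, 331.0]
ee_rot: [-0.0, -0.155, 0.988, 0.0]
ft_force: [1.3, 2.0, 0.8]
finger_gap: 0.998
grasp_force: 0.0
```

```bash
python3 go.py 545 -203 200 -179
```

```text
t 2.15 p [ 532.4 -171.2  331. ] yaw -162.14 tilt [-2.e-04  1.e-04 -1.e+00] q [ 0.05 -0.03  0.19 -0.   -1.8  -1.31] F [1.3 2.  0.8] M [ 0.11 -0.19  0.04]
shift cm [-0.22 -3.42 13.1 ] wz 16.86
```

>>> step_arm(
  targets="-0.2 -2.4 4 0 0 8; -0.2 -3.4 8 0 0 15; -0.2 -3.4 12 0 0 17; -0.2 -3.4 13 0 0 17; -0.2 -3.4 13 0 0 17; -0.2 -3.4 13 0 0 17",
)

```text
t: 2.75
ee_pos: [545.2, -200.9, 204.1]
ee_rot: [0.002, -0.011, 1.0, -0.001]
ft_force: [-0.2, -0.6, 0.7]
finger_gap: 1.001
grasp_force: 0.0
```

```bash
python3 - <<'E'
from rig import observe,cams
from h import *
m=cams.camera_model("wrist");p,d=cams.camera("wrist");s=observe();print(s["ee_pos"],s["ee_rot"])
cv2.imwrite("pics/w1.png",p);np.savez("w1.npz",p=p,d=d,**{k:m[k] for k in("K","k1","pose")})
print(proj(m,[559,-203,141]),proj(m,[470,-194,65]))
E
```

```text
[ 545.46871672 -200.79265804  204.58054913] [ 2.15439940e-03 -1.11233371e-02  9.99935599e-01 -6.54030676e-04]
[319.60039371 235.31280336] [333.80206319  94.56057595]
```

View pics/w1.png

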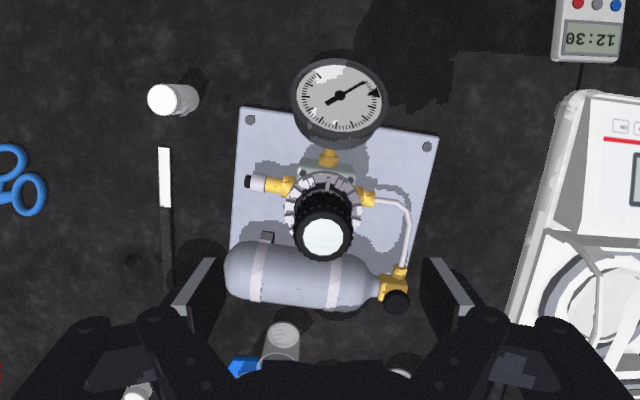

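The dial centre is at (339,96), the needle points to about (366,82) and a dark triangle shows near (375,93). The knob's top is at (323,237). I'll enlarge the dial, and use its depth to fit the dial plane.

```bash
python3 - <<'E'
from h import *
m=np.load("w1.npz");p,d=m["p"],m["d"]
g=p[205:265,290:355];mask=(g.min(2)>200).astype(np.uint8)
k,l,st,c=cv2.connectedComponentsWithStats(mask);i=1+st[1:,4].argmax();print(st[i],c[i]+[290,205],"knob",onz(m,*(c[i]+[290,205]),141))
# dial plane
X=np.array([pt(m,u,v,d[v,u]) for v in range(75,120) for u in range(315,365) if ((u-339)/30)**2+((v-96)/25)**2<1 and d[v,u]>0])
c0=np.median(X,0);X=X[np.abs(X-c0).max(1)<40];c0=X.mean(0);n=np.linalg.svd(X-c0)[2][2];n*=np.sign(n[2]);print("plane",c0,n,np.abs((X-c0)@n).mean())
cv2.imwrite("pics/dial.png",cv2.resize(p[50:150,285:395],None,fx=7,fy=6,interpolation=cv2.INTER_CUBIC)[:600])
# rectified view of dial plane
np.savez("plane.npz",c=c0,n=n)
yx=np.array([0,0,1.])-n*n[2];ex=yx/np.linalg.norm(yx) # up in dial =12 o'clock
ey=np.cross(n,ex)
S=8;N=600;u=(np.arange(N)-N/2)/S
C=onz(m,339.5,96,0);o,r=ray(m,339.5,96);C=o+r*((c0-o)@n)/(r@n);print("dial centre",C)
A,B=np.meshgrid(u,u) # A right, B down
W=C+B[...,None]*-ex+A[...,None]*-ey
Rm=m["pose"];cam=(W-Rm[:3,3])@Rm[:3,:3]
q=cv2.projectPoints(cam.reshape(-1,1,3),np.zeros(3),np.zeros(3),m["K"],np.array([float(m["k1"]),0,0,0]))[0].reshape(N,N,2).astype(np.float32)
cv2.imwrite("pics/rect.png",cv2.remap(p,q[...,0],q[...,1],cv2.INTER_CUBIC))
E
```

```text
[  13   14   40   36 1126] [322.72113677 236.55328597] knob [ 559.84701203 -200.92056958  141.        ]
plane [ 471.3034529  -189.38049446   62.58314905] [-0.63505613  0.07974894  0.76833835] 0.7819689565351595
dial centre [ 471.0373485  -189.27213826   62.35195856]
```

View pics/rect.png

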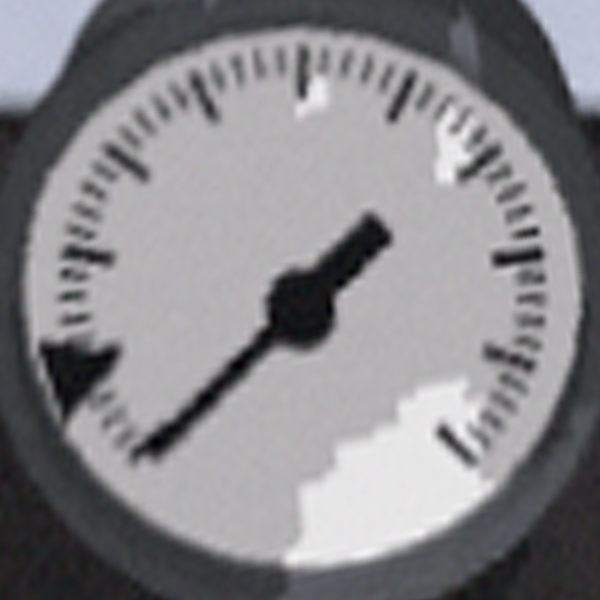

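The needle rests at the zero mark and the set pointer stands about 29° from it, which means about 72° of knob turn. I'll go over the knob at yaw -120°.

```bash
python3 go.py 560 -201.5 107 -120
```

```text
t 2.8 p [ 545.5 -200.8  204.6] yaw -178.73 tilt [ 0.0043 -0.0013 -1.    ] q [-0.01 -0.02 -0.02  0.   -1.56 -1.54] F [-0.1 -0.7  0. ] M [-0.03 -0.03 -0.01]
shift cm [-1.41 -0.09  9.76] wz -58.73
```

>>> step_arm(
  targets="-0.5 -0.1 1 0 0 -8; -1 -0.1 2 0 0 -16; -1.4 -0.1 3 0 0 -24; -1.4 -0.1 4 0 0 -32; -1.4 -0.1 4 0 0 -40; -1.4 -0.1 4 0 0 -48; -1.4 -0.1 4 0 0 -56; -1.4 -0.1 4 0 0 -59; -1.4 -0.1 4 0 0 -59; -1.4 -0.1 4 0 0 -59",
)

```text
t: 3.8
ee_pos: [559.2, -201.3, 163.1]
ee_rot: [0.001, -0.501, 0.865, -0.001]
ft_force: [0.2, -0.9, 0.3]
finger_gap: 0.999
grasp_force: 0.0
```

```bash
python3 - <<'E'
from rig import observe,cams
from h import *
m=cams.camera_model("wrist");p,d=cams.camera("wrist")
a,b=proj(m,[560,-201,141]);print(a,b)
x0,y0=int(a)-50,int(b)-50;g=p[y0:y0+100,x0:x0+100];k,l,st,c=cv2.connectedComponentsWithStats((g.min(2)>200).astype(np.uint8))
for i in range(1,k):
    if st[i,4]>300: q=c[i]+[x0,y0];print(st[i],q,onz(m,*q,141))
E
python3 go.py 560 -201.5 107 -120
```

```text
321.1106066778803 244.2598069343827
[  36   17   64   83 1126] [352.6651865  265.45737123] [ 551.42671187 -181.40938639  141.        ]
[  26   29   48   44 1553] [321.30585963 243.59948487] [ 559.71666531 -201.2826642   141.        ]
[ 17  69  47  20 377] [304.19893899 274.59151194] [ 577.2625855  -189.73774723  141.        ]
t 3.85 p [ 559.  -201.3  162.7] yaw -119.85 tilt [ 2.e-03 -3.e-04 -1.e+00] q [-0.01  0.03 -0.05  0.   -1.49 -0.51] F [-0.9  0.3  0.4] M [-0.   -0.01  0.05]
shift cm [-0.03 -0.08  5.57] wz 0.15
```

>>> step_arm(
  targets="0 0 2.5 0 0 0; 0 0 5 0 0 0; 0 0 5.6 0 0 0; 0 0 5.6 0 0 0; 0 0 5.6 0 0 0",
)

```text
t: 4.35
ee_pos: [559.2, -201.7, 107.1]
ee_rot: [0.001, -0.502, 0.865, -0.001]
ft_force: [-1.4, 0.6, -0.1]
finger_gap: 1.0
grasp_force: 0.0
```

>>> step_arm(
  targets="0 0 0 0 0 0; 0 0 0 0 0 0; 0 0 0 0 0 0; 0 0 0 0 0 0; 0 0 0 0 0 0; 0 0 0 0 0 0; 0 0 0 0 0 0; 0 0 0 0 0 0",
  gripper=0,
  grip_force=60,
)

```text
t: 5.15
ee_pos: [559.3, -201.8, 106.4]
ee_rot: [0.001, -0.502, 0.865, -0.001]
ft_force: [3.6, -2.3, 4.0]
finger_gap: 0.453
grasp_force: 61.8
```

```bash
python3 go.py
```

```text
t 5.15 p [ 559.3 -201.8  106.4] yaw -119.79 tilt [ 0.0024 -0.001  -1.    ] q [-0.01  0.05 -0.14  0.   -1.39 -0.51] F [ 3.6 -2.3  4. ] M [-0.77 -1.49 -0.01]
```

Gripped. Now pull up 9 mm gently; the upper stop is at 10 mm.

>>> step_arm(
  targets="0 0 -0.2 0 0 0; 0 0 -0.4 0 0 0; 0 0 -0.6 0 0 0; 0 0 -0.8 0 0 0; 0 0 -0.9 0 0 0; 0 0 -0.9 0 0 0; 0 0 -0.9 0 0 0; 0 0 -0.9 0 0 0",
)

```text
t: 5.95
ee_pos: [559.1, -201.6, 112.5]
ee_rot: [0.0, -0.501, 0.865, -0.0]
ft_force: [7.9, -5.2, -6.7]
finger_gap: 0.456
grasp_force: 61.1
```

```bash
python3 go.py
```

```text
t 5.95 p [ 559.1 -201.6  112.5] yaw -119.82 tilt [ 7.e-04  0.e+00 -1.e+00] q [-0.01  0.04 -0.13 -0.   -1.4  -0.51] F [ 7.9 -5.2 -6.7] M [-2.05 -3.3   0.  ]
```

>>> step_arm(
  targets="0 -0.05 -0.1 0 0 0; 0 -0.1 -0.2 0 0 0; 0 -0.1 -0.3 0 0 0; 0 -0.1 -0.3 0 0 0; 0 -0.1 -0.3 0 0 0",
)

```text
t: 6.45
ee_pos: [559.3, -201.8, 114.9]
ee_rot: [-0.0, -0.501, 0.865, 0.001]
ft_force: [6.1, -4.0, -6.9]
finger_gap: 0.453
grasp_force: 61.1
```

```bash
python3 go.py
```

```text
t 6.45 p [ 559.3 -201.8  114.9] yaw -119.82 tilt [-1.2e-03  8.0e-04 -1.0e+00] q [-0.01  0.04 -0.12 -0.   -1.41 -0.51] F [ 6.1 -4.  -6.9] M [-1.61 -2.62 -0.02]
```

>>> step_arm(
  targets="0 0 0 0 0 2; 0 0 0 0 0 4; 0 0 0 0 0 7; 0 0 0 0 0 10; 0 0 0 0 0 10",
)

```text
t: 6.95
ee_pos: [559.0, -201.6, 114.9]
ee_rot: [-0.001, -0.423, 0.906, 0.001]
ft_force: [5.8, -3.9, -5.1]
finger_gap: 0.453
grasp_force: 61.4
```

```bash
python3 go.py
```

```text
t 6.95 p [ 559.  -201.6  114.9] yaw -129.9 tilt [-0.0018  0.001  -1.    ] q [-0.01  0.04 -0.12 -0.   -1.41 -0.69] F [ 5.8 -3.9 -5.1] M [-1.37 -2.29 -0.12]
```

>>> step_arm(
  targets="0 0 0 0 0 5; 0 0 0 0 0 11; 0 0 0 0 0 17; 0 0 0 0 0 23; 0 0 0 0 0 29; 0 0 0 0 0 35; 0 0 0 0 0 41; 0 0 0 0 0 47; 0 0 0 0 0 50; 0 0 0 0 0 50",
)

```text
t: 7.95
ee_pos: [558.5, -200.5, 115.0]
ee_rot: [-0.002, -0.002, 1.0, 0.001]
ft_force: [3.9, 2.9, -5.5]
finger_gap: 0.453
grasp_force: 61.6
```

```bash
python3 go.py; python3 - <<'E'
from rig import cams
from h import *
m=cams.camera_model("wrist");p,d=cams.camera("wrist")
np.savez("w2.npz",p=p,d=d,**{k:m[k] for k in("K","k1","pose")})
z=np.load("plane.npz");n=z["n"];C=np.array([471.0,-189.3,62.35])
ex=np.array([0,0,1.])-n*n[2];ex/=np.linalg.norm(ex);ey=np.cross(n,ex)
S=8;N=600;A,B=np.meshgrid(*[(np.arange(N)-N/2)/S]*2)
W=C-B[...,None]*ex-A[...,None]*ey
cam=(W-m["pose"][:3,3])@m["pose"][:3,:3]
q=cv2.projectPoints(cam.reshape(-1,1,3),np.zeros(3),np.zeros(3),m["K"],np.array([float(m["k1"]),0,0,0]))[0].reshape(N,N,2).astype(np.float32)
cv2.imwrite("pics/rect2.png",cv2.remap(p,q[...,0],q[...,1],cv2.INTER_CUBIC));cv2.imwrite("pics/w2.png",p)
print(proj(m,C))
E
```

```text
t 7.95 p [ 558.5 -200.5  115. ] yaw -179.8 tilt [-0.0031  0.0027 -1.    ] q [-0.01  0.04 -0.12 -0.   -1.41 -1.56] F [ 3.9  2.9 -5.5] M [ 0.97 -1.14 -0.15]
[343.85245072  72.78693325]
```

View pics/rect2.png

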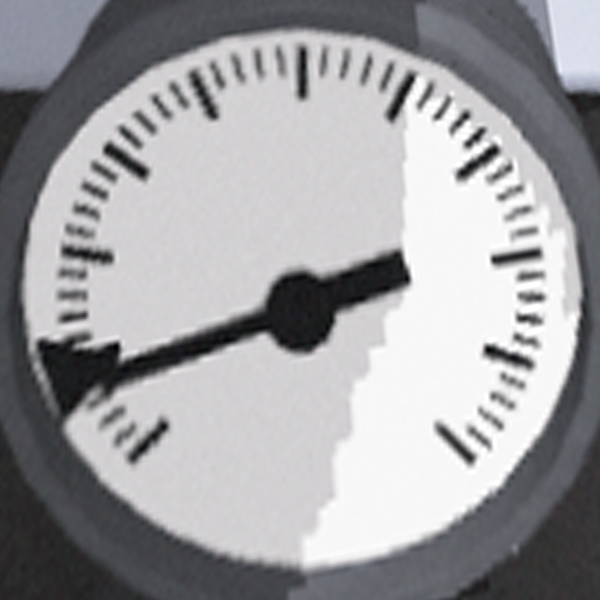

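The needle now sits a few degrees short of the pointer. The apparent inner tip at (118,350) is partly the 27° tick, and the pointer stands at about 27°. I'll press lightly and feel for the teeth.

>>> step_arm(
  targets="0 0 0.1 0 0 0; 0 0 0.2 0 0 0; 0 0 0.3 0 0 0; 0 0 0.4 0 0 0; 0 0 0.5 0 0 0; 0 0 0.6 0 0 0; 0 0 0.7 0 0 0; 0 0 0.7 0 0 0",
)

```text
t: 8.8
ee_pos: [559.0, -200.8, 111.7]
ee_rot: [-0.0, -0.003, 1.0, 0.001]
ft_force: [-2.7, 7.9, 5.0]
finger_gap: 0.455
grasp_force: 62.8
```

```bash
python3 go.py
```

```text
t 8.8 p [ 559.  -200.8  111.7] yaw -179.69 tilt [-2.0e-04  1.5e-03 -1.0e+00] q [-0.01  0.04 -0.13 -0.   -1.4  -1.56] F [-2.7  7.9  5. ] M [ 3.06  0.92 -0.13]
```

>>> step_arm(
  targets="0 0 0.1 0 0 0; 0 0 0.2 0 0 0; 0 0 0.2 0 0 0; 0 0 0.2 0 0 0",
)

```text
t: 9.2
ee_pos: [559.0, -200.8, 109.7]
ee_rot: [-0.0, -0.003, 1.0, 0.001]
ft_force: [-1.3, 8.0, 6.1]
finger_gap: 0.448
grasp_force: 62.8
```

>>> step_arm(
  targets="0 0 0.1 0 0 0; 0 0 0.2 0 0 0; 0 0 0.2 0 0 0; 0 0 0.2 0 0 0",
)

```text
t: 9.6
ee_pos: [559.0, -200.8, 107.7]
ee_rot: [-0.0, -0.003, 1.0, 0.001]
ft_force: [-1.9, 7.7, 5.7]
finger_gap: 0.453
grasp_force: 62.8
```

>>> step_arm(
  targets="0 0 0.1 0 0 0; 0 0 0.15 0 0 0; 0 0 0.2 0 0 0; 0 0 0.2 0 0 0; 0 0 0.2 0 0 0",
)

```text
t: 10.1
ee_pos: [559.1, -200.8, 106.3]
ee_rot: [0.0, -0.003, 1.0, 0.001]
ft_force: [-4.0, 8.7, 8.0]
finger_gap: 0.453
grasp_force: 63.1
```

```bash
python3 go.py
```

```text
t 10.1 p [ 559.1 -200.8  106.3] yaw -179.69 tilt [ 3.0e-04  1.3e-03 -1.0e+00] q [-0.01  0.05 -0.14 -0.   -1.39 -1.56] F [-4.   8.7  8. ] M [ 3.45  1.33 -0.09]
```

>>> step_arm(
  targets="0 0 0.1 0 0 0; 0 0 0.15 0 0 0; 0 0 0.15 0 0 0",
)

```text
t: 10.4
ee_pos: [559.3, -200.9, 106.3]
ee_rot: [0.001, -0.003, 1.0, 0.0]
ft_force: [-5.9, 9.8, 13.3]
finger_gap: 0.456
grasp_force: 63.7
```

```bash
python3 go.py
```

```text
t 10.4 p [ 559.3 -200.9  106.3] yaw -179.67 tilt [ 1.3e-03  8.0e-04 -1.0e+00] q [-0.01  0.05 -0.14 -0.   -1.39 -1.56] F [-5.9  9.8 13.3] M [ 4.04  2.1  -0.07]
```

>>> step_arm(
  targets="0 0 -0.2 0 0 0; 0 0 -0.2 0 0 0",
)

```text
t: 10.6
ee_pos: [559.0, -200.8, 106.4]
ee_rot: [0.0, -0.003, 1.0, 0.001]
ft_force: [-3.1, 8.1, 6.6]
finger_gap: 0.452
grasp_force: 62.6
```

>>> step_arm(
  targets="0 0 0 0 0 0; 0 0 0 0 0 0; 0 0 0 0 0 0; 0 0 0 0 0 0; 0 0 0 0 0 0; 0 0 0 0 0 0; 0 0 0 0 0 0; 0 0 0 0 0 0",
  gripper=1,
)

```text
t: 11.4
ee_pos: [559.3, -202.0, 104.8]
ee_rot: [-0.0, -0.002, 1.0, -0.0]
ft_force: [1.3, -0.1, -0.3]
finger_gap: 1.0
grasp_force: 0.0
```

>>> step_arm(
  targets="0 0 -3 0 0 0; 0 0 -6 0 0 0; 2 0 -8 0 0 0; 4 0 -8 0 0 0; 4 0 -8 0 0 0; 4 0 -8 0 0 0; 4 0 -8 0 0 0",
)

```text
t: 12.1
ee_pos: [519.5, -202.0, 184.3]
ee_rot: [-0.0, -0.002, 1.0, -0.0]
ft_force: [-0.4, -0.4, 0.7]
finger_gap: 1.003
grasp_force: 0.0
```

```bash
python3 go.py; python3 - <<'E'
from rig import cams
from h import *
m=cams.camera_model("wrist");p,d=cams.camera("wrist")
np.savez("w3.npz",p=p,d=d,**{k:m[k] for k in("K","k1","pose")})
z=np.load("plane.npz");n=z["n"];C=np.array([471.0,-189.3,62.35])
ex=np.array([0,0,1.])-n*n[2];ex/=np.linalg.norm(ex);ey=np.cross(n,ex)
S=8;N=600;A,B=np.meshgrid(*[(np.arange(N)-N/2)/S]*2)
W=C-B[...,None]*ex-A[...,None]*ey
cam=(W-m["pose"][:3,3])@m["pose"][:3,:3]
q=cv2.projectPoints(cam.reshape(-1,1,3),np.zeros(3),np.zeros(3),m["K"],np.array([float(m["k1"]),0,0,0]))[0].reshape(N,N,2).astype(np.float32)
r=cv2.remap(p,q[...,0],q[...,1],cv2.INTER_CUBIC)
u,v=proj(m,[560,-201,120]).astype(int);print(u,v)
cr=cv2.resize(p[max(v-70,0):v+50,u-50:u+50],None,fx=2,fy=2)
o=np.zeros((600,800,3),np.uint8);o[:,:600]=r;o[:cr.shape[0],600:600+cr.shape[1]]=cr[:,:200]
cv2.imwrite("pics/rect3.png",o)
E
```

```text
t 12.1 p [ 519.5 -202.   184.3] yaw -179.79 tilt [-7.e-04 -0.e+00 -1.e+00] q [-0.01 -0.07 -0.11  0.   -1.53 -1.56] F [-0.4 -0.4  0.7] M [-0.02 -0.05  0.02]
324 270
```

View pics/rect3.png

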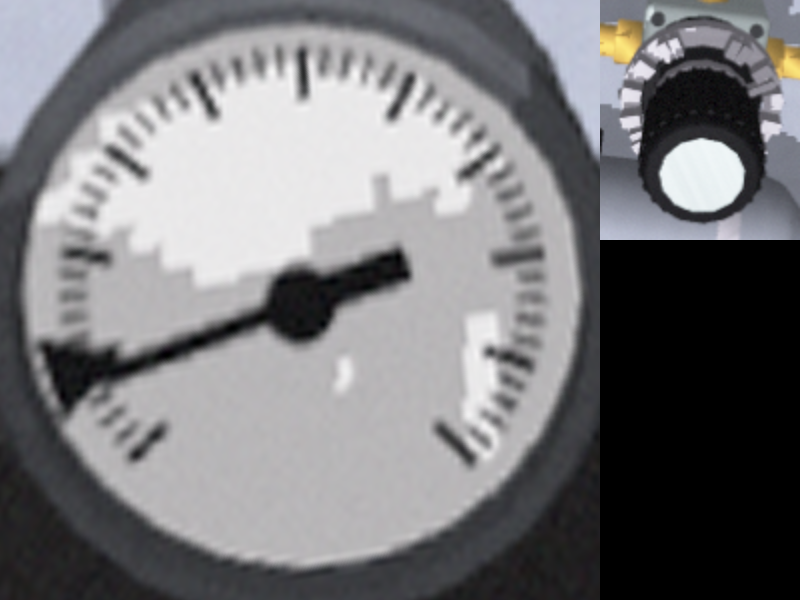

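```bash
python3 -c "
from rig import sign_off
print(sign_off())"
```

```text
the job is handed in; nothing more can be done
None
```

I pulled the knob up, turned it about 60° clockwise and pushed it back down to a firm stop. The needle reads about 3° from the set pointer, the arm is clear of everything, and the job is handed in; no verdict came back.

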